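# Snap the lid onto the specimen tub

### The arm

A 6-joint arm with a two-finger parallel gripper is mounted at the origin on the work surface. World frame = base frame: x ahead of the robot, y to its left, z up, the work surface at z = 0. Lengths are in m, angles in rad, forces in N, time in s.
With the tool pointing down it reaches from about 0.35 to 0.775 m from the base axis. Payload 7.3 kg.
Tool frame: the origin (TCP) lies at the very end of the fingers, on their centre line; the grasp point (between the pads) lies 19 mm behind it; z points along the fingers, y is the direction in which the jaws open and shut (so a half turn about z gives the same grasp; the last joint's range is limited). The gripper opens to 92 mm and grips with 3 to 60 N. Pads are 19 mm wide; open, the fingers measure 130 mm over their backs; the gripper's body (75 mm by 190 mm) begins 47 mm behind the grasp point.
Start: joints at [-1.412, 0.342, 1.524, -0, 1.275, -0.146], TCP at [0.158, -0.501, 0.227] pointing down, gripper open.
Joint ranges: [-2.53, 2.53], [-0.77, 2.02], [0.04, 2.7], [-1, 4.14], [0.28, 2.66], [-3.11, 3.11]. Speed limits (rad/s): [2.57, 2.57, 3.14, 3.14, 3.14, 3.14].

### API

Orientations are given as [roll, pitch, yaw] about the fixed x, y, z axes, in that order (R = Rz(yaw) Ry(pitch) Rx(roll)).
In Python, from cell import robot gives the robot as it stands.
- The arm moves only by the tool apply_moves, never from a script. Its argument "plan" is a list of rows, each an object of numbers: "tx", "ty", "tz": the shift along the tool's x, y, z in m; "yaw": the turn about the tool's z in rad; "grip": the opening, from -1 (shut) to 1 (fully open), so that 0 is half open. In form: [{"tx": .., "ty": .., "tz": .., "yaw": .., "grip": ..}, ...]. A call has 1 to 8 rows; each row is the pose to reach, as a shift and turn from the pose commanded when the call began, along the tool's axes at that moment; what a row does not reach only later rows make up. A row lasts 1/8 s, in which the tool goes at most 62.5 mm and 10.7 degrees, less where a joint would pass 70% of its speed; a pose out of reach is approached as far as the arm can. A call with a gripper value outside its range is refused whole. The fingers move at their own pace and stop on an object; "force" is the grip in N (left out, the last holds). Time passes only in rows, so rows that repeat a pose let the fingers close. It gives the time, the measured TCP pose, the force and the opening at its end, in the units of the state.
- robot.observe(): the state, without advancing time (a new reading comes with each control period).
- robot.read_camera(name): name is "scene" or "top" or "wrist"; returns (picture, depth): 400x640x3 uint8, red, green, blue; 400x640 float32, m along the optical axis (not along the pixel's ray), 0 where there is no reading.
- robot.get_calibration(name): a dict with "camera_matrix" (3x3 intrinsics, pixels), "k1" (the pictures are not rectified: a ray, as slopes to the right and down, at radius r is drawn at 1 + k1 r^2 times it, then the intrinsics apply), "R" (3x3) and "t" (3): a world point X has camera coordinates R X + t. Camera axes: x right, y down, z forward; pixel columns grow to the right and rows downward; lengths in m; the calibration is good to about 2 mm. A picture is of the moment at which its call begins: read the wrist's pose just before it. get_calibration takes no time and is no camera call; for the wrist camera it gives the pose at the moment of the call.
- robot.hand_in(): hands the job in, once; it reports no verdict.
Trained networks look in the newest picture that a camera, given by its name, has taken for a name from the list of things; names that differ only in an ending like _2 or _b are one class to them, and where a whole thing is asked for, a point or a joint stands for the part that bears it (a point fixed in the world has none). Each returns a list of dicts, best first, with "confidence" (0 to 1); they miss things now and then, are a little off and sometimes report something else, mostly with a low value. They report only what shows in the picture. A call takes as long as a camera call. They do not tell look-alikes from the thing itself.
- robot.outline_of(label, camera): "region" (400x640 bool, what is visible of it) and "pixel" ([row, column] in pixels, amid what is visible of it).
- robot.tip_of(label, camera): "pixel" ([row, column] in pixels: a listed point, or the origin of a listed thing).
The state is a dict: "time": time; "qpos": joint angles; "qvel": joint speeds; "joint_efforts": joint torques, N m; "tool_pos": TCP position; "tool_rot": TCP orientation; "contact_force": force on the tool from outside, world axes, zero at the start; "torque": the same for the moment, N m; "opening": finger opening in m.
Only numpy, scipy, OpenCV 4.12 (cv2) and the standard library are available. Lean on these libraries where they do the work, as an engineer would, in place of code of your own. Each camera call takes 0.05 s, during which the arm holds its last target.

### The job

One of the two white tubs with blue clips has a specimen pot in it: close that one for storage. Lay the red lid squarely over it, between its two clips, and let go of it; then press it down from above until it snaps under the clip at each end and sits level, fully home. Keep the tub and its pot upright, and leave the empty tub and the other things on the table where they are.

Things in the scene. Friction and masses are not known exactly. Their poses are not given: they have to be found in the camera images.
- tub: The open white tub that holds the specimen pot; loose, about 0.45 kg, standing on the table. 150 (its x) x 105 (its y) x 70 mm high, walls and floor 3 mm, a blue sprung clip outside each short end (faces 82 mm from the centre). Origin: centre of its underside; z up. Its rim is 70 mm above the table.
- tub_clip_a (a point): Nose of the clip at the tub's +x end: 71 mm from the tub's centre, 76.5 mm above its underside, 4 mm inward over the lid's edge. The clip is 50 mm wide along y, 93 mm high; above 79 mm its face slopes outward to lead the lid in. It springs outward under 2 to 6 N and returns.
- tub_clip_b (a point): The same at the tub's -x end. A lid just laid in rests on the slopes, 10 to 18 mm above home. About 10 to 16 N down near one end snaps that end under its clip; from the middle, both ends take 20 to 25 N. Home, the plate lies on the rim under both noses.
- tub_empty: The other tub, the same in shape, size and colour, empty; not to be used or moved.
- pot: Specimen pot with red screw cap, 42 mm diameter, 42 mm high, standing loose inside the tub to be closed. Origin: centre of its underside.
- lid: Red lid, about 110 g, right way up on the table. Plate 150 (x) x 105 (y) x 5 mm, upper face 23 mm above the origin; a tapered plug frame 18 mm deep below enters the tub's mouth (7 mm play each side at its foot); on top a central upright grip rib 60 (x) x 14 (y) x 32 mm, its top 55 mm above the origin. Origin: centre of the plug's underside, 52 mm above the tub's when home. Either way round fits.
- lid_end_a (a point): Press spot: centre of a white patch (30 x 60 mm) on the upper face of the lid's plate, 50 mm from the middle towards the lid's +x end; 75 mm above the table when that end is home.
- lid_end_b (a point): The same at the lid's -x end.
- tape: Yellow tape measure, 65 x 60 x 30 mm; bystander.
- sample_bottle: Standing sample bottle with white cap, 40 mm diameter, 90 mm high; bystander.
- forceps: Steel forceps lying flat, 150 mm long, 8 mm high; bystander.
There are look-alikes about, which are no part of the job. Several things have the shape of the lid; the one meant has the colours described above.

How it is judged:
By the outcome, as a careful person would: the job done as asked, in the order asked, and still so for the second after the job is handed in, with the robot touching nothing.
It also fails if it takes over 56 s, if anything falls off the work surface, if the arm or the gripper's body presses on something with over 40 N, if the wrist force passes 120 N, or if a joint passes its speed limit or range.

## Working session

There is one attempt and no reset: what is moved stays moved. The work goes in short steps, Python scripts to look and compute and a tool call to move; the robot and the scene stay as the last step left them, time stands still between calls to the robot, and variables do not carry over. Pictures are saved under pics/ and viewed, and the job is handed in when it is done.

Besides the shell and the picture viewer there is one more tool, called after "Emit:" as name([rows], argument=value, ...), one row to a line, values as JSON. apply_moves: Moves the arm, as the interface text tells. Its arguments: {"type":"object","properties":{"plan":{"type":"array","items":{"type":"object","properties":{"tx":{"type":"number"},"ty":{"type":"number"},"tz":{"type":"number"},"yaw":{"type":"number"},"grip":{"type":"number"}}}},"force":{"type":"number"}},"required":["plan"]}

```bash
ls; mkdir -p pics
cat > h.py <<'E'
import numpy as np, cv2
from cell import robot
def cap(cam,name):
    c=robot.get_calibration(cam); im,d=robot.read_camera(cam)
    cv2.imwrite(f'pics/{name}.png',im[:,:,::-1]); np.savez(f'/tmp/{name}.npz',im=im,d=d,**{k:np.array(v) for k,v in c.items()})
    return im,d,c
def world(c,d,px):  # px Nx2 [row,col], depth array or scalar
    K=np.array(c['camera_matrix']);px=np.atleast_2d(px).astype(float)
    u=np.c_[(px[:,1]-K[0,2])/K[0,0],(px[:,0]-K[1,2])/K[1,1]]
    v=u.copy()
    for _ in range(20): v=u/(1+c['k1']*(v**2).sum(1,keepdims=True))
    z=d[px[:,0].round().astype(int),px[:,1].round().astype(int)] if np.ndim(d)==2 else np.full(len(px),d)
    P=np.c_[v*z[:,None],z]
    return (P-np.array(c['t']))@np.array(c['R'])
E
python3 - <<'E'
from h import *
s=robot.observe();print({k:np.round(v,3) for k,v in s.items()})
cap('top','top0');cap('scene','scene0')
E
```

```text
pics
{'time': np.float64(0.0), 'qpos': array([-1.412,  0.343,  1.525, -0.   ,  1.275, -0.146]), 'qvel': array([ 0.001,  0.   , -0.   ,  0.001, -0.002, -0.001]), 'joint_efforts': array([ -0.   , -43.124, -24.422,   0.072,   0.056,  -0.   ]), 'tool_pos': array([ 0.157, -0.5  ,  0.226]), 'tool_rot': array([-3.14 , -0.   ,  0.305]), 'contact_force': array([ 0.564, -0.209, -0.35 ]), 'torque': array([-0.02 , -0.038,  0.008]), 'opening': np.float64(0.092)}
```

View pics/top0.png

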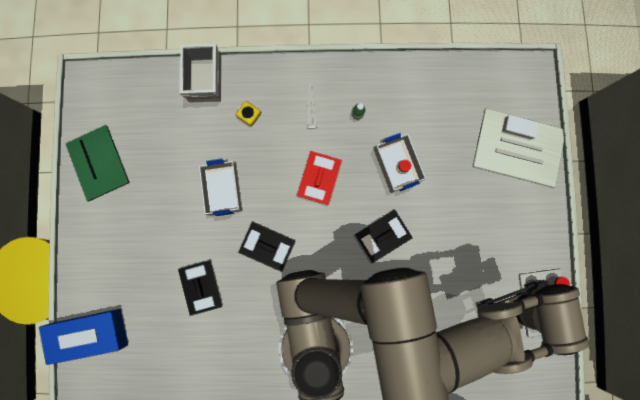

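View pics/scene0.png

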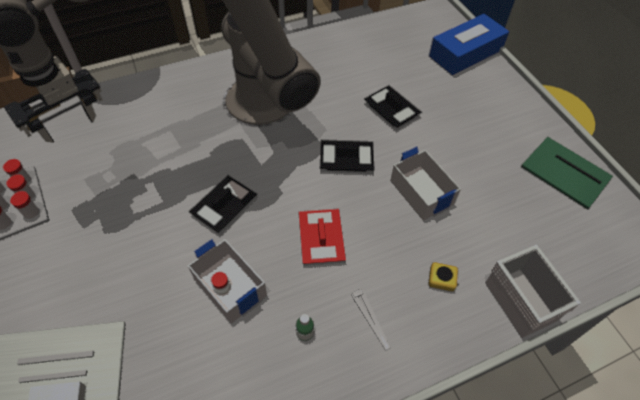

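The top view shows the red lid at about (row 178, col 320), the tub with the pot at (163, 398) and the empty tub at (188, 220). Next I'll measure them.

Run:
```python
from h import *
for cam in ['top','scene']:
    f=np.load(f'/tmp/{cam}0.npz');c={k:f[k] for k in('camera_matrix','k1','R','t')};im=f['im'];d=f['d']
    print(cam,'cam pos',-c['R'].T@c['t'],c['camera_matrix'][0,0])
    robot.read_camera(cam)
    for lab in ['lid','tub','pot','lid_end_a','tub_clip_a']:
        fn=robot.tip_of
        r=fn(lab,cam)
        for o in r: print(lab,round(o['confidence'],2),np.round(o['pixel']),np.round(world(c,d,o['pixel'])[0],3))
    for lab in ['lid','tub']:
        for o in robot.outline_of(lab,cam):
            px=np.argwhere(o['region']&(d>0));W=world(c,d,px)
            h=W[:,2]
            m=(h>0.015)&(h<0.04) if lab=='lid' else (h>0.055)&(h<0.078)
            if m.sum()<20: continue
            r=cv2.minAreaRect(W[m][:,:2].astype(np.float32)*1000)
            print('OUT',lab,round(o['confidence'],2),np.round(o['pixel']),np.round(r[0],1),np.round(r[1],1),round(r[2],1),'h',np.round(np.percentile(h,[5,50,95]),3))
print(robot.observe()['time'])
```

```text
top cam pos [0.32397666 0.0039848  1.51525265] 479.50142923088623
lid 0.97 [177. 318.] [ 0.53  -0.021  0.054]
lid 0.94 [236. 379.] [ 0.345 -0.206  0.029]
lid 0.73 [285. 198.] [0.207 0.352 0.052]
lid 0.71 [245. 269.] [0.324 0.134 0.039]
tub 0.87 [167. 399.] [ 0.557 -0.272  0.05 ]
pot 0.47 [166. 400.] [ 0.56  -0.276  0.046]
lid_end_a 0.97 [196. 311.] [0.474 0.002 0.021]
lid_end_a 0.88 [164. 321.] [ 0.578 -0.03   0.023]
lid_end_a 0.76 [273. 198.] [0.243 0.36  0.021]
lid_end_a 0.66 [252. 280.] [0.302 0.102 0.015]
lid_end_a 0.64 [243. 371.] [ 0.325 -0.181  0.026]
lid_end_a 0.63 [229. 398.] [ 0.368 -0.266  0.022]
lid_end_a 0.58 [237. 248.] [0.352 0.2   0.024]
lid_end_a 0.57 [304. 202.] [0.147 0.348 0.02 ]
tub_clip_a 0.91 [184. 411.] [ 0.499 -0.3    0.089]
tub_clip_a 0.86 [136. 390.] [ 0.644 -0.242  0.093]
OUT lid 0.86 [287. 196.] [197.9 355.3] [151.4 106. ] 14.7 h [0.015 0.022 0.049]
OUT lid 0.82 [236. 379.] [ 346.2 -219.3] [106.  151.2] 30.0 h [0.015 0.022 0.048]
OUT lid 0.73 [178. 319.] [534.4 -25.6] [104.7 151. ] 72.2 h [0.016 0.022 0.049]
OUT lid 0.57 [248. 267.] [322.  143.7] [151.  1
[... 771 characters left out ...]
a 0.67 [254. 323.] [ 0.585 -0.042  0.025]
lid_end_a 0.64 [213. 211.] [ 0.369 -0.257  0.023]
lid_end_a 0.59 [154. 366.] [0.338 0.197 0.02 ]
tub_clip_a 0.7 [333. 308.] [ 0.76  -0.152  0.05 ]
tub_clip_a 0.59 [252. 206.] [ 0.501 -0.297  0.072]
tub_clip_a 0.58 [295. 243.] [ 0.64  -0.254  0.083]
OUT lid 0.93 [234. 321.] [531.3 -22.9] [104.7 153.2] 72.3 h [0.019 0.023 0.052]
OUT lid 0.84 [157. 348.] [319.6 145.5] [150.1 108.6] 65.9 h [0.017 0.023 0.052]
OUT lid 0.69 [204. 223.] [ 344.3 -221.2] [108.1 149.6] 30.6 h [0.019 0.023 0.052]
OUT lid 0.63 [106. 392.] [195.6 354.6] [151.8 108.7] 13.8 h [0.019 0.023 0.051]
OUT tub 0.8 [278. 228.] [ 570.7 -272.9] [163.2 106.3] 18.6 h [-0.     0.022  0.084]
0.9
```

```bash
cat >> h.py <<'E'
def go(x,y,z,yaw):
    s=robot.observe();p=np.array(s['tool_pos']);w=s['tool_rot'][2]
    d=np.array([x,y,z])-p;X=np.array([np.cos(w),np.sin(w),0]);Y=np.array([np.sin(w),-np.cos(w),0])
    t=(w-yaw+np.pi/2)%np.pi-np.pi/2
    print('from',np.round(p,4),round(w,4),'t',round(float(s['time']),2),'F',np.round(s['contact_force'],1),'open',round(float(s['opening']),4))
    print('move tx %.4f ty %.4f tz %.4f yaw %.4f'%(d@X,d@Y,-d[2],t))
E
python3 -c "
from h import *
go(.533,-.0245,.16,-.31)"
```

```text
from [ 0.1576 -0.5008  0.2268] 0.3048 t 0.9 F [-0.1  0.8  0.3] open 0.0919
move tx 0.5011 ty -0.3417 tz 0.0668 yaw 0.6148
```

Emit:
apply_moves([
  {"tx": 0.05, "ty": -0.034, "tz": 0.0, "yaw": 0.06},
  {"tx": 0.1, "ty": -0.068, "tz": 0.0, "yaw": 0.12},
  {"tx": 0.15, "ty": -0.102, "tz": 0.0, "yaw": 0.18},
  {"tx": 0.2, "ty": -0.136, "tz": 0.0, "yaw": 0.25},
  {"tx": 0.25, "ty": -0.17, "tz": 0.0, "yaw": 0.31},
  {"tx": 0.3, "ty": -0.205, "tz": 0.0, "yaw": 0.37},
  {"tx": 0.33, "ty": -0.225, "tz": 0.0, "yaw": 0.43},
  {"tx": 0.35, "ty": -0.239, "tz": 0.0, "yaw": 0.49},
])

```text
schema error: expected keys tx, ty, tz, yaw, grip
```

```bash
python3 -c "
from h import *
go(.533,-.0245,.16,-.31)"
```

```text
from [ 0.1576 -0.5008  0.2268] 0.3048 t 0.9 F [-0.1  0.8  0.3] open 0.0919
move tx 0.5011 ty -0.3417 tz 0.0668 yaw 0.6148
```

Emit:
apply_moves([
  {"tx": 0.05, "ty": -0.034, "tz": 0.0, "yaw": 0.06, "grip": 1},
  {"tx": 0.1, "ty": -0.068, "tz": 0.0, "yaw": 0.12, "grip": 1},
  {"tx": 0.15, "ty": -0.102, "tz": 0.0, "yaw": 0.18, "grip": 1},
  {"tx": 0.2, "ty": -0.136, "tz": 0.0, "yaw": 0.25, "grip": 1},
  {"tx": 0.25, "ty": -0.17, "tz": 0.0, "yaw": 0.31, "grip": 1},
  {"tx": 0.3, "ty": -0.205, "tz": 0.0, "yaw": 0.37, "grip": 1},
  {"tx": 0.34, "ty": -0.232, "tz": 0.0, "yaw": 0.43, "grip": 1},
  {"tx": 0.38, "ty": -0.259, "tz": 0.0, "yaw": 0.49, "grip": 1},
])

```text
time: 1.9
tool_pos: [0.4433, -0.1382, 0.227]
tool_rot: [3.141, -0.001, -0.187]
contact_force: [1.4, -0.8, 0.3]
opening: 0.092
```

```bash
python3 -c "
from h import *
go(.533,-.0245,.16,-.31)"
```

```text
from [ 0.4433 -0.1382  0.227 ] -0.1867 t 1.9 F [ 1.4 -0.8  0.3] open 0.092
move tx 0.0670 ty -0.1284 tz 0.0670 yaw 0.1233
```

Emit:
apply_moves([
  {"tx": 0.02, "ty": -0.04, "tz": 0.02, "yaw": 0.04, "grip": 1},
  {"tx": 0.042, "ty": -0.08, "tz": 0.04, "yaw": 0.08, "grip": 1},
  {"tx": 0.057, "ty": -0.11, "tz": 0.06, "yaw": 0.11, "grip": 1},
  {"tx": 0.067, "ty": -0.128, "tz": 0.067, "yaw": 0.123, "grip": 1},
  {"tx": 0.067, "ty": -0.128, "tz": 0.067, "yaw": 0.123, "grip": 1},
])

```text
time: 2.52
tool_pos: [0.5319, -0.0252, 0.1589]
tool_rot: [3.141, 0.001, -0.306]
contact_force: [-0.7, -0.5, 0.0]
opening: 0.0918
```

```bash
python3 -c "
from h import *
im,d,c=cap('wrist','w1')
for f in ('lid','lid_end_a'):
  for o in robot.tip_of(f,'wrist'): print(f,round(o['confidence'],2),np.round(o['pixel']),np.round(world(c,d,o['pixel'])[0],4))
red=((im[:,:,0].astype(int)-im[:,:,1]>60)|(im.min(2)>0))&(d>0)
px=np.argwhere(red);W=world(c,d,px)
near=np.hypot(W[:,0]-.533,W[:,1]+.0245)<.11
for lo,hi in((.017,.03),(.048,.062)):
  m=near&(W[:,2]>lo)&(W[:,2]<hi)
  if m.sum()>20:
    print(m.sum(),cv2.minAreaRect((W[m][:,:2]*1000).astype(np.float32)),np.median(W[m][:,2]))
go(.533,-.0245,.028,-.31)"
```

```text
lid 0.81 [181. 318.] [ 0.5467 -0.0266  0.0539]
lid_end_a 0.71 [235. 318.] [ 0.4865 -0.0066  0.022 ]
lid_end_a 0.57 [139. 321.] [ 0.5779 -0.0381  0.0216]
15048 ((532.99609375, -23.343055725097656), (105.34709930419922, 150.0577850341797), 71.95064544677734) 0.022171991283021716
1067 ((533.2915649414062, -23.437938690185547), (13.797781944274902, 59.7729606628418), 71.82769012451172) 0.053896650142226804
from [ 0.5315 -0.0269  0.1601] -0.3084 t 2.67 F [-0.2  0.1 -0.2] open 0.092
move tx 0.0007 ty -0.0027 tz 0.1321 yaw 0.0016
```

View pics/w1.png

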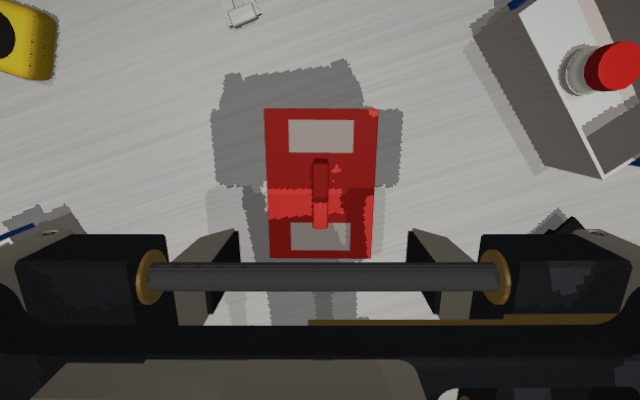

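The wrist picture shows the red lid centred under the jaws, with its rib at about (190, 320). The plate and rib sizes match those given, so I'm going down to grasp it.

Emit:
apply_moves([
  {"tx": 0.001, "ty": -0.0035, "tz": 0.03, "yaw": 0.008, "grip": 1},
  {"tx": 0.001, "ty": -0.0035, "tz": 0.07, "yaw": 0.008, "grip": 1},
  {"tx": 0.001, "ty": -0.0035, "tz": 0.105, "yaw": 0.008, "grip": 0.3},
  {"tx": 0.001, "ty": -0.0035, "tz": 0.122, "yaw": 0.008, "grip": 0},
  {"tx": 0.001, "ty": -0.0035, "tz": 0.13, "yaw": 0.008, "grip": -0.3},
  {"tx": 0.001, "ty": -0.0035, "tz": 0.13, "yaw": 0.008, "grip": -1},
  {"tx": 0.001, "ty": -0.0035, "tz": 0.13, "yaw": 0.008, "grip": -1},
  {"tx": 0.001, "ty": -0.0035, "tz": 0.13, "yaw": 0.008, "grip": -1},
], force=25)

```text
time: 3.68
tool_pos: [0.5343, -0.0233, 0.0306]
tool_rot: [-3.141, -0.002, -0.316]
contact_force: [-0.3, 0.2, 0.3]
opening: 0.0362
```

Emit:
apply_moves([
  {"tx": 0, "ty": 0, "tz": 0, "yaw": 0, "grip": -1},
  {"tx": 0, "ty": 0, "tz": 0, "yaw": 0, "grip": -1},
  {"tx": 0, "ty": 0, "tz": 0, "yaw": 0, "grip": -1},
  {"tx": 0, "ty": 0, "tz": 0, "yaw": 0, "grip": -1},
  {"tx": 0, "ty": 0, "tz": 0, "yaw": 0, "grip": -1},
], force=25)

```text
time: 4.3
tool_pos: [0.5338, -0.0232, 0.0298]
tool_rot: [3.142, -0.0, -0.316]
contact_force: [0.0, 0.3, 2.4]
opening: 0.0139
```

Emit:
apply_moves([
  {"tx": 0, "ty": 0, "tz": -0.01, "yaw": 0, "grip": -1},
  {"tx": 0, "ty": 0, "tz": -0.03, "yaw": 0, "grip": -1},
  {"tx": 0, "ty": 0, "tz": -0.06, "yaw": 0, "grip": -1},
  {"tx": 0, "ty": 0, "tz": -0.09, "yaw": 0, "grip": -1},
  {"tx": 0, "ty": 0, "tz": -0.12, "yaw": 0, "grip": -1},
  {"tx": 0, "ty": 0, "tz": -0.15, "yaw": 0, "grip": -1},
  {"tx": 0, "ty": 0, "tz": -0.17, "yaw": 0, "grip": -1},
  {"tx": 0, "ty": 0, "tz": -0.17, "yaw": 0, "grip": -1},
])

```text
time: 5.3
tool_pos: [0.5345, -0.0233, 0.2014]
tool_rot: [-3.141, -0.004, -0.316]
contact_force: [0.9, -0.4, -1.0]
opening: 0.0137
```

Run:
```python
from h import *
# tub pose: rim-level points & clips, both overview cams
for cam in ['top','scene']:
    im,d,c=cap(cam,cam+'1')
    px=np.argwhere(d>0);W=world(c,d,px);col=im[px[:,0],px[:,1]].astype(int)
    near=np.hypot(W[:,0]-.571,W[:,1]+.273)<.11
    blue=near&(col[:,2]-col[:,0]>40)&(W[:,2]>.082)&(W[:,2]<.1)
    rim=near&(W[:,2]>.064)&(W[:,2]<.074)&(col[:,2]-col[:,0]<25)
    for n,m in(('blue',blue),('rim',rim)):
        print(cam,n,m.sum(),cv2.minAreaRect((W[m][:,:2]*1000).astype(np.float32)))
    b=W[blue];a=b[:,0]>.571
    A,B=b[a].mean(0),b[~a].mean(0);print(A,B,(A+B)/2,np.degrees(np.arctan2(*(A-B)[[1,0]])))
go(.571,-.273,.2,.33)
```

```text
top blue 104 ((570.9136352539062, -274.90338134765625), (165.6505126953125, 50.21889114379883), 18.374168395996094)
top rim 161 ((571.0864868164062, -273.960693359375), (150.6917266845703, 108.48126983642578), 19.0302677154541)
[ 0.64451774 -0.24948106  0.08766038] [ 0.49687887 -0.29971419  0.0883952 ] [ 0.57069831 -0.27459762  0.08802779] 18.790525088280315
scene blue 155 ((569.8705444335938, -273.8231201171875), (166.2755126953125, 48.659732818603516), 18.993175506591797)
scene rim 367 ((571.375732421875, -272.9412536621094), (157.5098114013672, 106.42301177978516), 19.154714584350586)
[ 0.64546853 -0.2479862   0.09137406] [ 0.49646947 -0.29860388  0.08747716] [ 0.570969   -0.27329504  0.08942561] 18.763554474777894
from [ 0.5333 -0.0232  0.1992] -0.3163 t 5.4 F [-0.2 -0.1 -1.1] open 0.0136
move tx 0.1135 ty 0.2257 tz -0.0008 yaw -0.6463
```

Emit:
apply_moves([
  {"tx": 0.01, "ty": 0.02, "tz": 0, "yaw": -0.08, "grip": -1},
  {"tx": 0.025, "ty": 0.05, "tz": 0, "yaw": -0.16, "grip": -1},
  {"tx": 0.042, "ty": 0.085, "tz": 0, "yaw": -0.26, "grip": -1},
  {"tx": 0.06, "ty": 0.12, "tz": 0, "yaw": -0.36, "grip": -1},
  {"tx": 0.078, "ty": 0.155, "tz": 0, "yaw": -0.46, "grip": -1},
  {"tx": 0.095, "ty": 0.19, "tz": 0, "yaw": -0.55, "grip": -1},
  {"tx": 0.107, "ty": 0.215, "tz": 0, "yaw": -0.62, "grip": -1},
  {"tx": 0.113, "ty": 0.226, "tz": 0, "yaw": -0.646, "grip": -1},
])

```text
time: 6.4
tool_pos: [0.5701, -0.2746, 0.1976]
tool_rot: [-3.139, 0.002, 0.329]
contact_force: [-0.2, 1.1, -1.2]
opening: 0.0139
```

Run:
```python
from h import *
im,d,c=cap('wrist','w2')
px=np.argwhere(d>0);W=world(c,d,px);col=im[px[:,0],px[:,1]].astype(int)
near=np.hypot(W[:,0]-.571,W[:,1]+.273)<.11
blue=near&(col[:,2]-col[:,0]>40)&(W[:,2]>.07)&(W[:,2]<.1)
rim=near&(W[:,2]>.064)&(W[:,2]<.074)&(col[:,2]-col[:,0]<25)
for n,m in(('blue',blue),('rim',rim)):
    if m.sum()>10: print(n,m.sum(),cv2.minAreaRect((W[m][:,:2]*1000).astype(np.float32)))
red=near&(col[:,0]-col[:,1]>50)
lid=near&(W[:,2]>.188)&(W[:,2]<.202)
if lid.sum()>10: print('lid',lid.sum(),cv2.minAreaRect((W[lid][:,:2]*1000).astype(np.float32)),np.median(W[lid],0))
go(.571,-.2738,.12,.329)
```

```text
blue 604 ((644.4511108398438, -248.39993286132812), (6.9845380783081055, 49.523555755615234), 18.8651180267334)
lid 23308 ((580.359375, -271.7206115722656), (125.9428482055664, 105.43502044677734), 18.912216186523438) [ 0.61100213 -0.26008873  0.18984595]
from [ 0.5703 -0.2756  0.1976] 0.3296 t 6.45 F [-0.3 -2.2 -1.2] open 0.0137
move tx 0.0013 ty -0.0014 tz 0.0776 yaw 0.0006
```

View pics/w2.png

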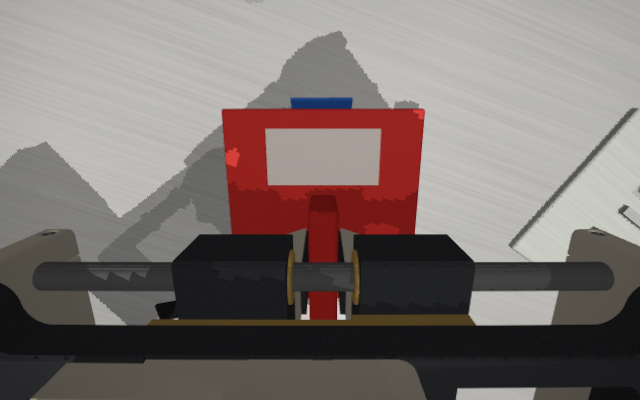

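The wrist picture shows the lid held level and aligned with the far blue clip (103, 320). It is offset by about 2 mm, which I'll correct as I lower it.

Emit:
apply_moves([
  {"tx": 0.002, "ty": -0.0013, "tz": 0.02, "yaw": 0, "grip": -1},
  {"tx": 0.002, "ty": -0.0013, "tz": 0.045, "yaw": 0, "grip": -1},
  {"tx": 0.002, "ty": -0.0013, "tz": 0.065, "yaw": 0, "grip": -1},
  {"tx": 0.002, "ty": -0.0013, "tz": 0.078, "yaw": 0, "grip": -1},
  {"tx": 0.002, "ty": -0.0013, "tz": 0.085, "yaw": 0, "grip": -1},
  {"tx": 0.002, "ty": -0.0013, "tz": 0.085, "yaw": 0, "grip": -1},
])

```text
time: 7.2
tool_pos: [0.5723, -0.2711, 0.1144]
tool_rot: [-3.141, 0.0, 0.33]
contact_force: [0.3, 0.5, -0.3]
opening: 0.0136
```

```bash
cat > chk.py <<'E'
from h import *
import sys
def plane(cam,name,zlo=.06,zhi=.13):
    im,d,c=cap(cam,name)
    px=np.argwhere(d>0);W=world(c,d,px);col=im[px[:,0],px[:,1]].astype(int)
    dx=W[:,0]-.571;dy=W[:,1]+.2738;w=.329
    u=dx*np.cos(w)+dy*np.sin(w);v=-dx*np.sin(w)+dy*np.cos(w)
    red=(col[:,0]-col[:,1]>50)&(abs(u)<.09)&(abs(v)<.07)&(W[:,2]>zlo)&(W[:,2]<zhi)&((abs(v)>.012)|(abs(u)>.035))
    wh=(abs(u)<.065)&(abs(u)>.035)&(abs(v)<.03)&(W[:,2]>zlo)&(W[:,2]<zhi)
    m=red|wh
    A=np.c_[u[m],v[m],np.ones(m.sum())];z=W[m][:,2];k=np.ones(len(z),bool)
    for _ in range(6):
        s=np.linalg.lstsq(A[k],z[k],rcond=None)[0];k=abs(A@s-z)<.004
    print(cam,'n',k.sum(),'plane z at centre %.4f, end+ %.4f end- %.4f, v slope %.3f'%(s[2],s[2]+.05*s[0],s[2]-.05*s[0],s[1]))
    r=cv2.minAreaRect(np.c_[u[m][k],v[m][k]].astype(np.float32)*1000);print('  rect uv',np.round(r[0],1),np.round(r[1],1),round(r[2],1))
    b=(col[:,2]-col[:,0]>40)&(abs(u)<.1)&(abs(v)<.05)&(W[:,2]>.075)&(W[:,2]<.1)
    for sg in(1,-1):
        q=b&(u*sg>0)
        if q.sum(): print('  clip',sg,q.sum(),np.round([np.median(u[q]),np.median(v[q]),W[q][:,2].max()],4))
E
python3 - <<'E'
from chk import *
plane('scene','s2');plane('top','t2')
go(.571,-.2738,.098,.329)
E
```

```text
scene n 1418 plane z at centre 0.1065, end+ 0.1065 end- 0.1065, v slope 0.005
  rect uv [3.  2.9] [103.1 146.8] 89.3
  clip 1 75 [ 0.0789 -0.0001  0.0955]
top n 172 plane z at centre 0.1077, end+ 0.1077 end- 0.1076, v slope -0.008
  rect uv [ 17.4 -16.3] [173.6  53.9] 39.3
from [ 0.5727 -0.2715  0.1154] 0.3297 t 7.3 F [ 0.2  0.2 -0.5] open 0.0136
move tx -0.0024 ty 0.0017 tz 0.0174 yaw 0.0007
```

View pics/s2.png

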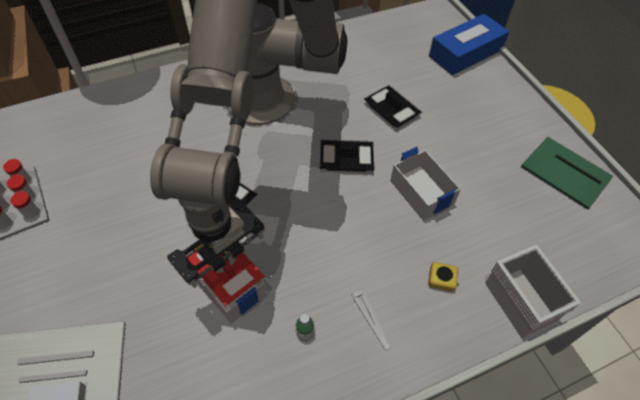

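Emit:
apply_moves([
  {"tx": -0.002, "ty": 0.002, "tz": 0.003, "yaw": 0, "grip": -1},
  {"tx": -0.002, "ty": 0.002, "tz": 0.006, "yaw": 0, "grip": -1},
  {"tx": -0.002, "ty": 0.002, "tz": 0.009, "yaw": 0, "grip": -1},
  {"tx": -0.002, "ty": 0.002, "tz": 0.012, "yaw": 0, "grip": -1},
  {"tx": -0.002, "ty": 0.002, "tz": 0.014, "yaw": 0, "grip": -1},
  {"tx": -0.002, "ty": 0.002, "tz": 0.014, "yaw": 0, "grip": -1},
])

```text
time: 8.05
tool_pos: [0.571, -0.2738, 0.1005]
tool_rot: [-3.141, 0.0, 0.33]
contact_force: [-0.2, 0.4, -1.7]
opening: 0.014
```

Emit:
apply_moves([
  {"tx": 0, "ty": 0, "tz": 0.001, "yaw": 0, "grip": -1},
  {"tx": 0, "ty": 0, "tz": 0.002, "yaw": 0, "grip": -1},
  {"tx": 0, "ty": 0, "tz": 0.003, "yaw": 0, "grip": -1},
  {"tx": 0, "ty": 0, "tz": 0.004, "yaw": 0, "grip": -1},
  {"tx": 0, "ty": 0, "tz": 0.004, "yaw": 0, "grip": -1},
])

```text
time: 8.68
tool_pos: [0.5712, -0.274, 0.0972]
tool_rot: [3.141, -0.0, 0.33]
contact_force: [-2.8, -0.1, 2.8]
opening: 0.0135
```

Emit:
apply_moves([
  {"tx": -0.001, "ty": 0, "tz": 0, "yaw": 0, "grip": -1},
  {"tx": -0.001, "ty": 0, "tz": 0, "yaw": 0, "grip": -1},
  {"tx": -0.001, "ty": 0, "tz": 0, "yaw": 0, "grip": -0.5},
  {"tx": -0.001, "ty": 0, "tz": 0, "yaw": 0, "grip": -0.3},
  {"tx": -0.001, "ty": 0, "tz": 0, "yaw": 0, "grip": -0.3},
  {"tx": -0.001, "ty": 0, "tz": 0, "yaw": 0, "grip": -0.3},
])

```text
time: 9.43
tool_pos: [0.5701, -0.2742, 0.0966]
tool_rot: [-3.142, 0.0, 0.33]
contact_force: [-0.2, -0.7, 0.0]
opening: 0.0324
```

Emit:
apply_moves([
  {"tx": 0, "ty": 0, "tz": -0.02, "yaw": 0, "grip": -0.3},
  {"tx": 0, "ty": 0, "tz": -0.05, "yaw": 0, "grip": -0.3},
  {"tx": 0, "ty": 0, "tz": -0.08, "yaw": 0, "grip": -1},
  {"tx": -0.04, "ty": 0, "tz": -0.09, "yaw": 0, "grip": -1},
  {"tx": -0.08, "ty": 0, "tz": -0.09, "yaw": 0, "grip": -1},
  {"tx": -0.1, "ty": 0, "tz": -0.09, "yaw": 0, "grip": -1},
  {"tx": -0.1, "ty": 0, "tz": -0.09, "yaw": 0, "grip": -1},
])

```text
time: 10.3
tool_pos: [0.475, -0.307, 0.1869]
tool_rot: [3.141, -0.0, 0.328]
contact_force: [-0.6, -0.2, 0.4]
opening: 0.0003
```

Run:
```python
from chk import *
plane('scene','s3');plane('wrist','w3')
go(.571,-.2738,.1,.329)
```

```text
scene n 2367 plane z at centre 0.0890, end+ 0.0891 end- 0.0889, v slope 0.003
  rect uv [-1.1  0.2] [104.8 151. ] 89.5
  clip 1 87 [0.0789 0.001  0.0959]
  clip -1 27 [-0.0804 -0.0054  0.0949]
wrist n 19493 plane z at centre 0.0894, end+ 0.0895 end- 0.0892, v slope 0.000
  rect uv [-12.9  -1.2] [125.9 105.2] 0.0
  clip -1 591 [-0.0808 -0.0006  0.0945]
from [ 0.4764 -0.3065  0.1868] 0.3296 t 10.4 F [ 0.1  1.2 -0.1] open 0.0002
move tx 0.1001 ty -0.0003 tz 0.0868 yaw 0.0006
```

View pics/w3.png

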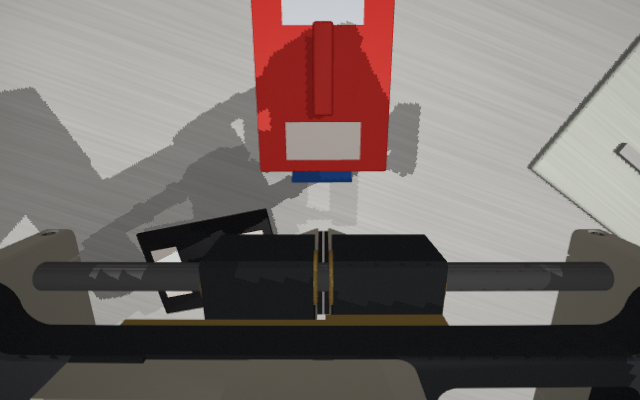

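The lid is released and resting level on the slopes at z ≈ 0.089 (14 mm above home), square to within 1 mm. Now I'll press the -x end.

Emit:
apply_moves([
  {"tx": 0.03, "ty": 0, "tz": 0.0, "yaw": 0, "grip": -1},
  {"tx": 0.05, "ty": 0, "tz": 0.02, "yaw": 0, "grip": -1},
  {"tx": 0.05, "ty": 0, "tz": 0.06, "yaw": 0, "grip": -1},
  {"tx": 0.05, "ty": 0, "tz": 0.08, "yaw": 0, "grip": -1},
  {"tx": 0.05, "ty": 0, "tz": 0.09, "yaw": 0, "grip": -1},
  {"tx": 0.05, "ty": 0, "tz": 0.093, "yaw": 0, "grip": -1},
  {"tx": 0.05, "ty": 0, "tz": 0.093, "yaw": 0, "grip": -1},
])

```text
time: 11.28
tool_pos: [0.5235, -0.2905, 0.0944]
tool_rot: [3.14, -0.001, 0.33]
contact_force: [0.1, 0.1, -0.0]
opening: 0.0005
```

Emit:
apply_moves([
  {"tx": 0, "ty": 0, "tz": 0.001, "yaw": 0, "grip": -1},
  {"tx": 0, "ty": 0, "tz": 0.003, "yaw": 0, "grip": -1},
  {"tx": 0, "ty": 0, "tz": 0.005, "yaw": 0, "grip": -1},
  {"tx": 0, "ty": 0, "tz": 0.007, "yaw": 0, "grip": -1},
  {"tx": 0, "ty": 0, "tz": 0.007, "yaw": 0, "grip": -1},
])

```text
time: 11.9
tool_pos: [0.5236, -0.2907, 0.0878]
tool_rot: [3.14, -0.002, 0.33]
contact_force: [0.1, 0.7, 4.6]
opening: 0.0004
```

Emit:
apply_moves([
  {"tx": 0, "ty": 0, "tz": 0.0015, "yaw": 0, "grip": -1},
  {"tx": 0, "ty": 0, "tz": 0.003, "yaw": 0, "grip": -1},
  {"tx": 0, "ty": 0, "tz": 0.0045, "yaw": 0, "grip": -1},
  {"tx": 0, "ty": 0, "tz": 0.006, "yaw": 0, "grip": -1},
  {"tx": 0, "ty": 0, "tz": 0.006, "yaw": 0, "grip": -1},
])

```text
time: 12.52
tool_pos: [0.5233, -0.2905, 0.0811]
tool_rot: [3.14, -0.001, 0.33]
contact_force: [1.2, -0.5, 1.9]
opening: 0.0005
```

Run:
```python
from chk import *
plane('scene','s4')
```

```text
scene n 1943 plane z at centre 0.0845, end+ 0.0893 end- 0.0797, v slope 0.011
  rect uv [ 6.  -0.9] [105. 141.] 89.5
  clip 1 81 [0.0795 0.0012 0.0968]
```

Emit:
apply_moves([
  {"tx": 0, "ty": 0, "tz": 0.0015, "yaw": 0, "grip": -1},
  {"tx": 0, "ty": 0, "tz": 0.003, "yaw": 0, "grip": -1},
  {"tx": 0, "ty": 0, "tz": 0.0045, "yaw": 0, "grip": -1},
  {"tx": 0, "ty": 0, "tz": 0.006, "yaw": 0, "grip": -1},
  {"tx": 0, "ty": 0, "tz": 0.006, "yaw": 0, "grip": -1},
])

```text
time: 13.2
tool_pos: [0.5228, -0.2903, 0.0774]
tool_rot: [3.141, -0.0, 0.33]
contact_force: [-6.0, 3.5, 22.5]
opening: 0.0003
```

Run:
```python
from chk import *
plane('scene','s5')
```

```text
scene n 1885 plane z at centre 0.0807, end+ 0.0848 end- 0.0767, v slope 0.005
  rect uv [ 4.8 -0.3] [104.7 137.5] 88.9
  clip 1 97 [0.0796 0.0013 0.0968]
```

Emit:
apply_moves([
  {"tx": 0, "ty": 0, "tz": -0.02, "yaw": 0, "grip": -1},
  {"tx": 0, "ty": 0, "tz": -0.06, "yaw": 0, "grip": -1},
  {"tx": 0.0, "ty": 0, "tz": -0.08, "yaw": 0, "grip": -1},
  {"tx": 0.035, "ty": 0, "tz": -0.08, "yaw": 0, "grip": -1},
  {"tx": 0.07, "ty": 0, "tz": -0.08, "yaw": 0, "grip": -1},
  {"tx": 0.1, "ty": 0, "tz": -0.07, "yaw": 0, "grip": -1},
  {"tx": 0.1, "ty": 0, "tz": -0.03, "yaw": 0, "grip": -1},
  {"tx": 0.1, "ty": 0, "tz": -0.02, "yaw": 0, "grip": -1},
])

```text
time: 14.25
tool_pos: [0.6156, -0.2567, 0.091]
tool_rot: [-3.136, 0.005, 0.33]
contact_force: [-0.0, -0.3, 0.5]
opening: 0.0004
```

Run:
```python
from chk import *
plane('scene','s6')
go(.6183,-.2576,.09,.329)
```

```text
scene n 799 plane z at centre 0.0808, end+ 0.0847 end- 0.0768, v slope 0.002
  rect uv [-3.9 -2. ] [149.3 100.1] 1.0
  clip 1 75 [0.0793 0.0015 0.0969]
  clip -1 63 [-0.0773 -0.0115  0.0939]
from [ 0.6157 -0.2571  0.0913] 0.3298 t 14.3 F [-0.2  0.2 -0.2] open 0.0006
move tx 0.0023 ty 0.0013 tz 0.0013 yaw 0.0008
```

View pics/s6.png

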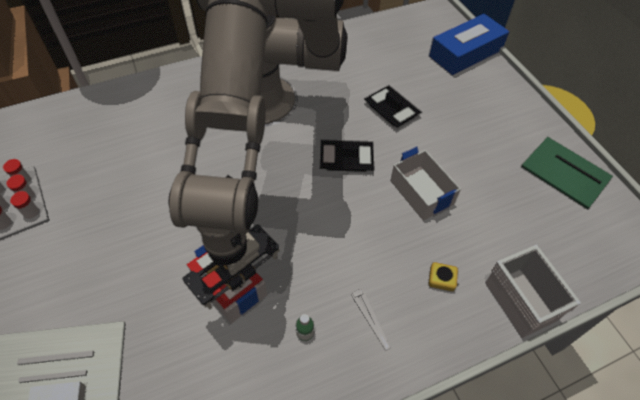

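The scene view shows the -x end held down under its clip with no force on it. Now I'll press the +x end.

Emit:
apply_moves([
  {"tx": 0.002, "ty": 0.001, "tz": 0.003, "yaw": 0, "grip": -1},
  {"tx": 0.002, "ty": 0.001, "tz": 0.006, "yaw": 0, "grip": -1},
  {"tx": 0.002, "ty": 0.001, "tz": 0.008, "yaw": 0, "grip": -1},
  {"tx": 0.002, "ty": 0.001, "tz": 0.01, "yaw": 0, "grip": -1},
  {"tx": 0.002, "ty": 0.001, "tz": 0.012, "yaw": 0, "grip": -1},
  {"tx": 0.002, "ty": 0.001, "tz": 0.012, "yaw": 0, "grip": -1},
])

```text
time: 15.05
tool_pos: [0.6202, -0.2586, 0.0841]
tool_rot: [3.14, -0.001, 0.33]
contact_force: [-1.7, -0.1, 5.6]
opening: 0.0007
```

Emit:
apply_moves([
  {"tx": 0, "ty": 0, "tz": 0.0015, "yaw": 0, "grip": -1},
  {"tx": 0, "ty": 0, "tz": 0.003, "yaw": 0, "grip": -1},
  {"tx": 0, "ty": 0, "tz": 0.0045, "yaw": 0, "grip": -1},
  {"tx": 0, "ty": 0, "tz": 0.0045, "yaw": 0, "grip": -1},
])

```text
time: 15.55
tool_pos: [0.6197, -0.258, 0.0781]
tool_rot: [-3.141, -0.0, 0.33]
contact_force: [1.0, 0.6, 1.3]
opening: 0.0001
```

Emit:
apply_moves([
  {"tx": 0, "ty": 0, "tz": 0.0015, "yaw": 0, "grip": -1},
  {"tx": 0, "ty": 0, "tz": 0.003, "yaw": 0, "grip": -1},
  {"tx": 0, "ty": 0, "tz": 0.0045, "yaw": 0, "grip": -1},
  {"tx": 0, "ty": 0, "tz": 0.0045, "yaw": 0, "grip": -1},
])

```text
time: 16.05
tool_pos: [0.6197, -0.2582, 0.0752]
tool_rot: [3.141, -0.0, 0.33]
contact_force: [-3.4, 2.6, 10.7]
opening: 0.0003
```

Emit:
apply_moves([
  {"tx": 0, "ty": 0, "tz": 0.001, "yaw": 0, "grip": -1},
  {"tx": 0, "ty": 0, "tz": 0.002, "yaw": 0, "grip": -1},
  {"tx": 0, "ty": 0, "tz": 0.002, "yaw": 0, "grip": -1},
])

```text
time: 16.42
tool_pos: [0.6198, -0.2583, 0.0752]
tool_rot: [3.14, -0.001, 0.33]
contact_force: [-8.0, 5.0, 20.8]
opening: 0.0006
```

Emit:
apply_moves([
  {"tx": 0, "ty": 0, "tz": -0.02, "yaw": 0, "grip": -1},
  {"tx": 0, "ty": 0, "tz": -0.06, "yaw": 0, "grip": -1},
  {"tx": 0, "ty": 0, "tz": -0.11, "yaw": 0, "grip": -1},
  {"tx": -0.05, "ty": 0, "tz": -0.13, "yaw": 0, "grip": -1},
  {"tx": -0.1, "ty": 0, "tz": -0.13, "yaw": 0, "grip": -1},
  {"tx": -0.15, "ty": 0, "tz": -0.13, "yaw": 0, "grip": -1},
  {"tx": -0.18, "ty": 0, "tz": -0.13, "yaw": 0, "grip": -1},
  {"tx": -0.18, "ty": 0, "tz": -0.13, "yaw": 0, "grip": -1},
])

```text
time: 17.42
tool_pos: [0.4477, -0.3174, 0.2018]
tool_rot: [-3.141, 0.001, 0.327]
contact_force: [-0.3, 0.3, -0.3]
opening: 0.0003
```

Run:
```python
from chk import *
plane('scene','s7');plane('wrist','w7');plane('top','t7')
go(.571,-.2738,.2,.329)
a=cv2.imread('pics/s7.png');cv2.imwrite('pics/s7z.png',cv2.resize(a[220:340,150:320],None,fx=4,fy=4,interpolation=cv2.INTER_CUBIC))
```

```text
scene n 2169 plane z at centre 0.0746, end+ 0.0747 end- 0.0746, v slope 0.004
  rect uv [-1.9 -0.4] [105.2 148.9] 89.8
  clip 1 91 [ 0.0788 -0.      0.0965]
  clip -1 117 [-0.0781  0.0011  0.0933]
wrist n 13411 plane z at centre 0.0749, end+ 0.0749 end- 0.0749, v slope 0.001
  rect uv [-23.7  -1.4] [108.1 105.2] 0.2
  clip -1 862 [-0.0787  0.      0.0953]
top n 1103 plane z at centre 0.0747, end+ 0.0745 end- 0.0749, v slope 0.009
  rect uv [-1.9 -1.7] [150.  106.6] 0.0
  clip 1 65 [0.0767 0.0002 0.0959]
  clip -1 42 [-0.0787  0.0008  0.0981]
from [ 0.45   -0.3165  0.2016] 0.3299 t 17.57 F [ 0.7 -0.5  0.5] open 0.0004
move tx 0.1283 ty -0.0012 tz 0.0016 yaw 0.0009
```

View pics/s7z.png

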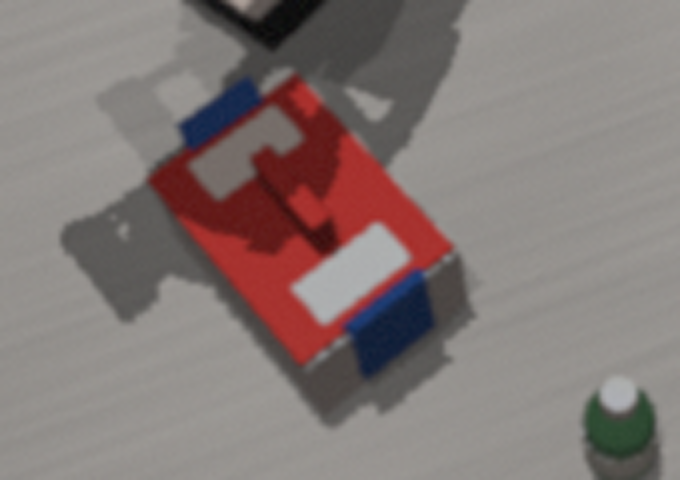

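View pics/w7.png

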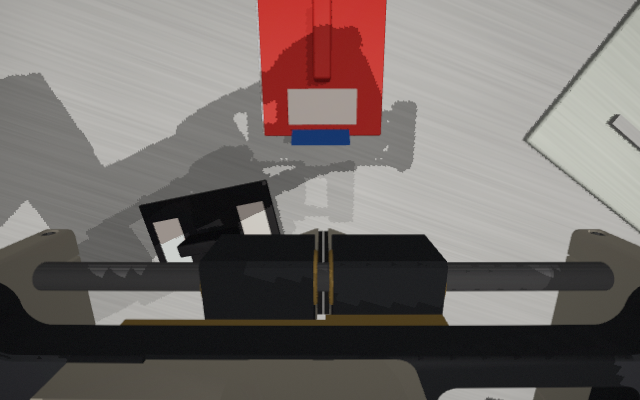

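```bash
python3 -c "
from h import *
print(robot.observe()['contact_force']);print(robot.hand_in())"
```

```text
[ 0.67031441 -0.51357583  0.48819728]
the job is handed in; nothing more can be done
None
```

The tub with the specimen pot is closed: the red lid is snapped under both clips and sits level. I handed the job in at about 17.6 s.

**What I did:** I picked up the red lid by its rib and laid it over that tub. It rested level on the slopes, 14 mm above home, when I let go. I then pressed the -x end with the closed fingers until it stopped at about 22 N, and the +x end at about 21 N. The arm is clear of everything.

**Last checks:**
- **Height and level:** all three cameras put the plate at 74.6–74.9 mm, against 75 mm when home, with the two ends within 0.4 mm of each other.
- **Clips:** both blue clips show over the lid's edges, back at the positions they had before pressing.
- **Position:** the lid sits about 2 mm towards the -x end. That leaves about 2 mm of overlap under the +x nose instead of 4 mm.
- **Not checked:** I didn't pull on the lid to test the clips, and the pot can't be seen now that the tub is closed. The tub showed no sign of tilting or moving. I didn't measure the bystanders again, but no move went near them.

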